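# Close the till after cashing up

## Task

The till on the cafe counter has just been cashed up and its drawer stands open. Press down the two note clips that were left standing up until they lie flat in their compartments, then push the drawer fully shut without slamming it. Do not pick anything up, and leave the tip jar on the till and everything else on the counter where it stands.

Things in the scene. Friction and masses are not known exactly. Their poses are not given: they have to be found in the camera images.
- till_mouth (a point): the till: a grey steel cash-drawer case 326 deep, 330 wide, 95 high, fixed to the counter, turned about 45 degrees so that its drawer opens towards the robot and its right; a card reader 20 high is fixed on top. Point: middle of the case's open front edge, on the counter; x points into the case, y to the left of someone facing the drawer, z up. The drawer slides along x.
- drawer (a joint): how far the drawer has been pushed in, in m: 0 pulled out to its stop, 0.26 fully shut (the back of the front panel then meets the front edge of the case). It runs on slides with about 3 N of friction and some damping, stays where it is left, and has no latch or spring.
- drawer_front (a point): middle of the outer face of the drawer's grey front panel, 50 above the counter; moves with the drawer; its axes are parallel to the till's. The panel is 330 wide and 14 thick, from 10 to 90 above the counter, flat apart from a key lock 3 proud at y = +90.
- tray_middle (a point): middle of the note compartments' floor in the drawer, 147 behind drawer_front, 18 above the counter; axes parallel to the till's. The black tray is 302 wide, walls and dividers up to 50 above the counter: coin cups at the front, then four note compartments side by side, each 71 wide, 150 long. The clips' hinge line runs along y, 75 behind this point (222 behind drawer_front), 56 above the counter.
- clip1 (a joint): angle of the white note clip of the leftmost (y = +112 from the middle of the drawer) compartment, rad: 0 lies flat in its compartment, growing as its free end rises; 1.3 its stop. A light arm hinged at the back of the compartment, reaching forwards (-x) when flat; stiff enough to stay where it is left (0.4 N at the free end moves it).
- clip1_pad (a point): middle of the upper side of the flat pad at the free end of clip1: the pad is 26 long, 24 wide, 5 thick, its middle 77 from the hinge line; 45 above the counter when the clip is flat. The point turns with the clip: its x lies along the clip towards the hinge, z is square to its upper side (up when flat). The arm between pad and hinge is 14 wide.
- clip2 (a joint): angle of the white note clip of the second from the left (y = +37) compartment, rad: 0 lies flat in its compartment, growing as its free end rises; 1.3 its stop. A light arm hinged at the back of the compartment, reaching forwards (-x) when flat; stiff enough to stay where it is left (0.4 N at the free end moves it).
- clip2_pad (a point): middle of the upper side of the flat pad at the free end of clip2: the pad is 26 long, 24 wide, 5 thick, its middle 77 from the hinge line; 45 above the counter when the clip is flat. The point turns with the clip: its x lies along the clip towards the hinge, z is square to its upper side (up when flat). The arm between pad and hinge is 14 wide.
- clip3 (a joint): angle of the white note clip of the third from the left (y = -37) compartment, rad: 0 lies flat in its compartment, growing as its free end rises; 1.3 its stop. A light arm hinged at the back of the compartment, reaching forwards (-x) when flat; stiff enough to stay where it is left (0.4 N at the free end moves it).
- clip3_pad (a point): middle of the upper side of the flat pad at the free end of clip3: the pad is 26 long, 24 wide, 5 thick, its middle 77 from the hinge line; 45 above the counter when the clip is flat. The point turns with the clip: its x lies along the clip towards the hinge, z is square to its upper side (up when flat). The arm between pad and hinge is 14 wide.
- clip4 (a joint): angle of the white note clip of the rightmost (y = -112) compartment, rad: 0 lies flat in its compartment, growing as its free end rises; 1.3 its stop. A light arm hinged at the back of the compartment, reaching forwards (-x) when flat; stiff enough to stay where it is left (0.4 N at the free end moves it).
- clip4_pad (a point): middle of the upper side of the flat pad at the free end of clip4: the pad is 26 long, 24 wide, 5 thick, its middle 77 from the hinge line; 45 above the counter when the clip is flat. The point turns with the clip: its x lies along the clip towards the hinge, z is square to its upper side (up when flat). The arm between pad and hinge is 14 wide.
- tip_jar: open glass tip jar, 84 across, 115 high, standing on top of the till; origin at the middle of its underside
- paper_cup: takeaway paper cup with cardboard sleeve and black lid, 89 across, 119 high, standing on the counter to the left; origin under its middle
- blue_mug: blue mug, 82 across plus handle, 85 high, standing on the counter to the left; origin under its middle
- tamper: steel coffee tamper, 58 across, 86 high, standing on a black rubber mat 6 thick on the right; origin under its middle
- water_bottle: green glass bottle, 72 across, 200 high, on the counter to the left; origin under its middle
There are look-alikes about, which are no part of the job. Leave any yellow look-alike of the blue_mug alone. Leave any yellow look-alike of the tip_jar alone.

How it is judged:
By the outcome, as a careful person would: the job done as asked, in the order asked, and still so for the second after the job is handed in, with the robot touching nothing.
It also fails if it takes over 61 s, if anything falls off the work surface, if the arm or the gripper's body presses on something with over 40 N, if the wrist force passes 120 N, or if a joint passes its speed limit or range.

## Robot

A 7-joint arm with a two-finger parallel gripper is mounted at the origin on the work surface. World frame = base frame: x ahead of the robot, y to its left, z up, the work surface at z = 0. Lengths are in m, angles in rad, forces in N, time in s.
With the tool pointing down it reaches from about 0.4 to 0.85 m from the base axis. Payload 4.5 kg.
Tool frame: the origin (TCP) lies at the very end of the fingers, on their centre line; the grasp point (between the pads) lies 19 mm behind it; y points along the fingers, x is the direction in which the jaws open and shut, and the axes are right-handed (so a half turn about y gives the same grasp; the last joint's range is limited). The gripper opens to 88 mm and grips with 3 to 60 N. Pads are 18 mm wide; open, the fingers measure 123 mm over their backs; the gripper's body (75 mm by 187 mm) begins 45 mm behind the grasp point.
Start: joints at [-1.159, 0.689, -0.195, 1.565, 0.157, 0.902, -0.215], TCP at [0.231, 0.581, 0.239] pointing down, gripper open.
Joint ranges: [-3.01, 3.01], [-0.46, 2.08], [-1.47, 1.51], [0.13, 2.56], [-1, 4.14], [0.04, 2.09], [-2.66, 2.66]. Speed limits (rad/s): [2.57, 2.57, 3.14, 3.14, 3.14, 3.14, 3.14].

## Interface

Orientations are given as a unit quaternion [x, y, z, w].
In Python, from plant import r gives the robot as it stands.
- The arm moves only by the shell command python3 -m inch 'ROWS' [OPENING] [FORCE]. ROWS is JSON, a list of rows, each a list of 6 numbers: the shift along the tool's x, y, z in mm, then the turn, a rotation vector about the tool's x, y, z in rad. In form: [[x, y, z, ax, ay, az], ...]. A call has 1 to 12 rows; each row shifts and turns the commanded pose from where the row before left it, along the tool's axes as they then stand; what a row does not reach is not made up. A row lasts 1/12 s, in which the tool goes at most 41.7 mm and 7.16 degrees, less where a joint would pass 70% of its speed; a pose out of reach is approached as far as the arm can. A call is refused whole if a number of a shift passes 41.7 or a number of a turn 0.125, either way. A call with a gripper value outside its range is refused whole. OPENING is the finger opening in mm, from 0 to 88.1, set as the call begins (- or left out, the last holds). The fingers move at their own pace and stop on an object; FORCE is the grip in N (left out, the last holds). Time passes only in rows, so rows that do not move let the fingers close. It gives the time, the measured TCP pose, the force and the opening at its end, in the units of the state.
- r.get_state(): the state, without advancing time (a new reading comes with each control period).
- r.snapshot(name): name is "scene" or "top" or "wrist"; returns a dict with "img" (420x560x3 uint8, red, green, blue), "range_z" (420x560 float32, m along the optical axis (not along the pixel's ray), 0 where there is no reading), "mtx" (3x3 intrinsics, pixels), "k1" (the pictures are not rectified: a ray, as slopes to the right and down, at radius r is drawn at 1 + k1 r^2 times it, then the intrinsics apply), "camera_from_world" (4x4, takes a point from world to camera coordinates); the wrist camera has in their place "tool_from_camera" (4x4, takes a point from camera to tool coordinates, whose origin is the TCP and whose axes are the tool frame's). Camera axes: x right, y down, z forward; pixel columns grow to the right and rows downward; lengths in m; the calibration is good to about 2 mm. A picture is of the moment at which its call begins: read the wrist's pose just before it.
- r.finish_job(): hands the job in, once; it reports no verdict.
The state is a dict: "clock": time; "q": joint angles; "qd": joint speeds; "joint_torque": joint torques, N m; "tool_pos": TCP position; "eef_rot": TCP orientation; "contact_force": force on the tool from outside, world axes, zero at the start; "moment": the same for the moment, N m; "opening": opening from 0.0 (shut) to 1.0 (fully open).
Only numpy, scipy, OpenCV 4.12 (cv2) and the standard library are available. Lean on these libraries where they do the work, as an engineer would, in place of code of your own. Each camera call takes 0.05 s, during which the arm holds its last target.

## Working session

There is one attempt and no reset: what is moved stays moved. The work goes in short steps, Python scripts to look and compute and a shell command to move; the robot and the scene stay as the last step left them, time stands still between calls to the robot, and variables do not carry over. Pictures are saved under pics/ and viewed, and the job is handed in when it is done.

```bash
ls; mkdir -p pics; python3 - <<'E'
from plant import r
import cv2
print(r.get_state())
for n in("scene","top","wrist"):
    s=r.snapshot(n); cv2.imwrite(f"pics/{n}0.png",s["img"][:,:,::-1]); print(n,s["mtx"].tolist(),s["k1"],[s[k].round(4).tolist() for k in s if 'from' in k])
E
```

```text
pics
{'clock': 0.0, 'q': array([-1.15916744,  0.68996063, -0.19445373,  1.5663384 ,  0.1573216 ,
        0.90247686, -0.21511565]), 'qd': array([-0.00225866,  0.00113525, -0.00047173, -0.00111331,  0.00106726,
        0.00201101, -0.00072052]), 'joint_torque': array([ 3.58735469e-04, -5.27555287e+01, -1.26703866e+00, -1.53431028e+01,
       -5.26742754e-02,  6.36149431e-03,  1.69623554e-04]), 'tool_pos': array([0.23041669, 0.58030878, 0.23792457]), 'eef_rot': array([ 0.58540192,  0.39673254, -0.3977035 , -0.58458515]), 'contact_force': array([0.12894539, 0.58440793, 0.10479942]), 'moment': array([ 0.01254905,  0.02581538, -0.05310707]), 'opening': 1.0016859058407317}
scene [[473.40307946708117, 0.0, 281.49373142897304], [0.0, 473.40307946708117, 204.612648502258], [0.0, 0.0, 1.0]] -0.1551800410512104 [[[-0.3346, 0.9423, 0.0078, 0.1484], [0.7888, 0.2846, -0.5448, -0.4124], [-0.5156, -0.1762, -0.8385, 1.9829], [0.0, 0.0, 0.0, 1.0]]]
top [[404.36057364805674, 0.0, 281.800289453303], [0.0, 404.36057364805674, 211.0069285478916], [0.0, 0.0, 1.0]] 0.024485510327375084 [[[-0.0005, -1.0, -0.0031, 0.0736], [-0.9893, 0.0009, -0.1462, 0.5756], [0.1462, 0.003, -0.9893, 1.2321], [0.0, 0.0, 0.0, 1.0]]]
wrist [[338.7542091950675, 0.0, 279.6388824346762], [0.0, 338.7542091950675, 205.69656818683015], [0.0, 0.0, 1.0]] -0.009520952285787816 [[[1.0, 0.0005, -0.0005, -0.0003], [0.0006, -0.2833, 0.959, -0.1465], [0.0004, -0.959, -0.2833, 0.0737], [0.0, 0.0, 0.0, 1.0]]]
```

View pics/scene0.png

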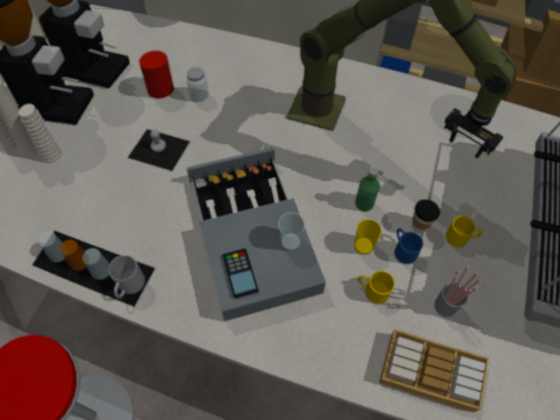

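View pics/top0.png

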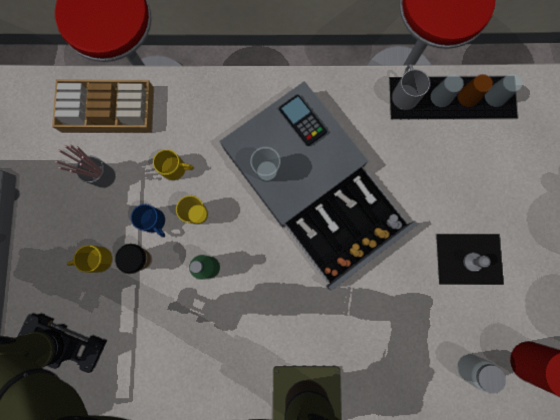

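View pics/wrist0.png

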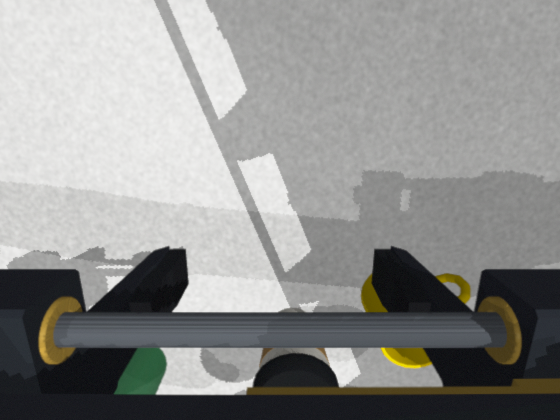

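```bash
cat > h.py <<'E'
import numpy as np, cv2
from plant import r
from scipy.spatial.transform import Rotation as R
def und(s,u,v):
    K=s["mtx"]; xd=(u-K[0,2])/K[0,0]; yd=(v-K[1,2])/K[1,1]
    x,y=xd,yd
    for _ in range(30):
        f=1+s["k1"]*(x*x+y*y); x,y=xd/f,yd/f
    return x,y
def cfw(s,st=None):
    if "camera_from_world" in s: return s["camera_from_world"]
    T=np.eye(4); T[:3,:3]=R.from_quat(st["eef_rot"]).as_matrix(); T[:3,3]=st["tool_pos"]
    return np.linalg.inv(T@s["tool_from_camera"])
def cloud(s,st=None):
    v,u=np.mgrid[:420,:560].astype(float)
    x,y=und(s,u,v); z=s["range_z"].astype(float)
    P=np.stack([x*z,y*z,z,np.ones_like(z)],-1)@np.linalg.inv(cfw(s,st)).T
    P=P[...,:3]; P[z==0]=np.nan
    return P
def proj(s,p,st=None):
    c=cfw(s,st)@np.append(p,1); x,y=c[:2]/c[2]; f=1+s["k1"]*(x*x+y*y)
    return s["mtx"][0,0]*x*f+s["mtx"][0,2], s["mtx"][1,1]*y*f+s["mtx"][1,2]
def crop(s,u0,v0,u1,v1,k,name):
    cv2.imwrite(name,cv2.resize(s["img"][v0:v1,u0:u1,::-1],None,fx=k,fy=k,interpolation=cv2.INTER_CUBIC))
E
python3 - <<'E'
from h import *
t=r.snapshot("top"); s=r.snapshot("scene")
crop(t,270,150,420,295,5,"pics/t1.png"); crop(s,180,140,300,260,5,"pics/s1.png")
np.savez("snap0.npz",t=cloud(t),s=cloud(s))
P=cloud(t)
for u,v in[(222,142),(305,85),(366,155),(287,222),(331,285),(411,225),(371,250),(265,165),(300,215),(310,235),(318,207),(328,227),(337,188),(353,204),(358,178),(373,200),(474,262),(203,266)]: print(u,v,P[v,u].round(3))
E
```

```text
222 142 [0.785 0.258 0.093]
305 85 [ 0.97  -0.     0.095]
366 155 [ 0.77  -0.207 -0.002]
287 222 [0.544 0.057 0.016]
331 285 [ 0.348 -0.071  0.095]
411 225 [ 0.526 -0.315  0.091]
371 250 [ 0.454 -0.208  0.021]
265 165 [0.709 0.124 0.102]
300 215 [0.566 0.015 0.017]
310 235 [ 0.493 -0.01   0.119]
318 207 [ 0.586 -0.04   0.058]
328 227 [ 0.525 -0.071  0.045]
337 188 [ 0.648 -0.101  0.049]
353 204 [ 0.584 -0.137  0.124]
358 178 [ 0.678 -0.166  0.059]
373 200 [ 0.61  -0.215  0.044]
474 262 [ 0.417 -0.515  0.047]
203 266 [0.403 0.293 0.16 ]
```

View pics/t1.png

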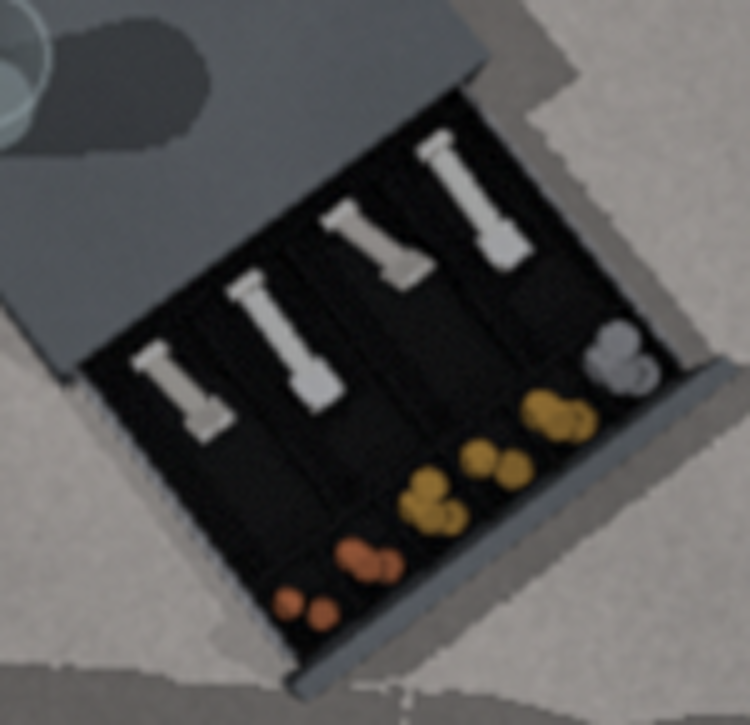

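View pics/s1.png

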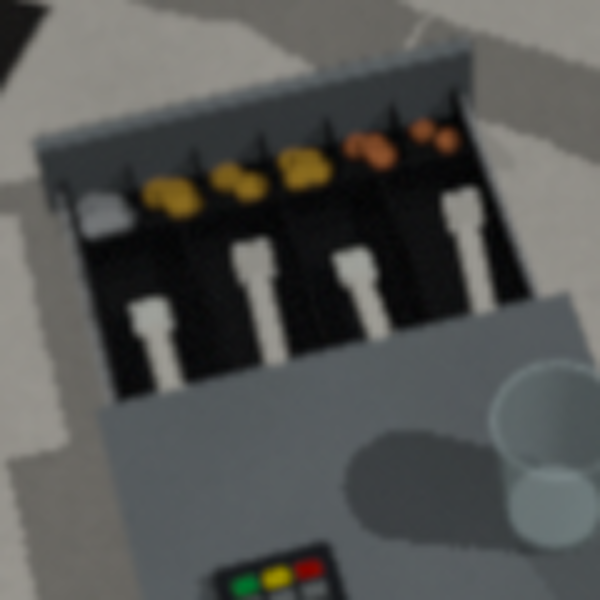

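```bash
python3 - <<'E'
from h import *
d=np.load("snap0.npz")
for k in "ts":
    P=d[k]; z=P[...,2]
    m=((z>.085)&(z<.102)&(P[...,0]>.3)&(P[...,0]<1.05)&(np.abs(P[...,1]+.05)<.4)).astype(np.uint8)
    n,l,st,c=cv2.connectedComponentsWithStats(m)
    for i in range(1,n):
        if st[i,4]<60: continue
        q=P[l==i]; print(k,st[i],np.nanmedian(q[:,2]).round(4),cv2.minAreaRect((q[:,:2]*1000).astype(np.float32)), cv2.boxPoints(cv2.minAreaRect((q[:,:2]*1000).astype(np.float32))).round().tolist())
# white clips
t=r.snapshot("top")["img"].astype(int)
P=d['t'];z=P[...,2]
m=((t.min(-1)>105)&(np.ptp(t,axis=-1)<25)).astype(np.uint8); m[:, :296]=0;m[:,385:]=0;m[:165]=0;m[245:]=0
n,l,st,c=cv2.connectedComponentsWithStats(m)
for i in range(1,n):
    if st[i,4]<40: continue
    q=P[l==i]; print(st[i],c[i].round(1)); o=np.argsort(q[:,0]-(-q[:,1])*0+0*q[:,1]); q=q[np.argsort(q[:,0]*.8+q[:,1]*.59)]; print(np.nanmedian(q[:15],0).round(4),np.nanmedian(q[-12:],0).round(4), np.nanmax(q[:,2]))
E
```

```text
t [403  72  25  20  84] 0.0934 ((989.0782470703125, -354.99029541015625), (81.93202209472656, 37.59678268432617), 56.13329315185547) [[951.0, -379.0], [982.0, -399.0], [1028.0, -331.0], [996.0, -310.0]]
t [ 219   81  149  144 8946] 0.0948 ((756.6729125976562, 38.540771484375), (329.269775390625, 332.915771484375), 36.73046875) [[525.0, 73.0], [724.0, -193.0], [988.0, 4.0], [789.0, 270.0]]
t [399  80  25  21  80] 0.0943 ((944.6461791992188, -323.4828796386719), (85.53105926513672, 31.775592803955078), 53.612300872802734) [[906.0, -348.0], [932.0, -367.0], [983.0, -298.0], [957.0, -280.0]]
t [257 160  19  14 157] 0.0994 ((704.4580688476562, 121.25907897949219), (40.97495651245117, 55.10329818725586), 0.20892423391342163) [[684.0, 149.0], [684.0, 94.0], [725.0, 94.0], [725.0, 149.0]]
t [328 221  90  70 528] 0.0899 ((436.30889892578125, -199.2337188720703), (15.870777130126953, 331.7569580078125), 36.11819076538086) [[332.0, -70.0], [528.0, -338.0], [540.0, -329.0], [345.0, -61.0]]
s [186 147  89  24 274] 0.0888 ((440.5201721191406, -198.302978515625), (20.378311157226562, 328.0117797851
[... 555 characters left out ...]
38623046875), (35.44928741455078, 107.20864868164062), 58.12421798706055) [[940.0, -307.0], [1031.0, -363.0], [1050.0, -333.0], [959.0, -277.0]]
[375 166  10  20 107] [381.  174.5]
[ 6.808e-01 -2.592e-01  6.000e-04] [ 7.201e-01 -2.492e-01  6.000e-04] 0.009116009304995343
[354 176  22  28 166] [364.6 190.4]
[ 0.6095 -0.2146  0.043 ] [ 0.6776 -0.1604  0.059 ] 0.06355527005298223
[335 190  21  17 110] [345.3 198.8]
[ 0.5843 -0.1372  0.1208] [ 0.6328 -0.0994  0.0617] 0.12591823164835914
[316 204  22  28 167] [327.  218.5]
[ 0.5186 -0.093   0.0447] [ 0.5888 -0.0397  0.0595] 0.06462712541368565
[297 218  19  20 119] [306.5 228.2]
[ 0.4932 -0.0159  0.12  ] [0.5447 0.0183 0.0616] 0.12541146701334793
```

```bash
cat >> h.py <<'E'
F0=np.array([.431,-.204]); YAW=np.radians(36.3)
xh=np.array([np.cos(YAW),np.sin(YAW)]); yh=np.array([-xh[1],xh[0]])
def W(x,y): return F0+x*xh+y*yh     # drawer_front frame (initial) -> world
def rel(target,sgn=1):
    """shift in tool axes mm to target, remaining rotation vector in tool axes; desired tool x = sgn*drawer y, y down"""
    st=r.get_state(); M=R.from_quat(st["eef_rot"]).as_matrix()
    tx=np.append(sgn*yh,0); ty=np.array([0,0,-1.]); D=np.stack([tx,ty,np.cross(tx,ty)],1)
    print("t",round(st["clock"],2),"pos",st["tool_pos"].round(4),"F",st["contact_force"].round(2),"q",st["q"].round(2),"op",round(st["opening"],2))
    d=np.asarray(target)-st["tool_pos"]
    print("shift cur axes",(M.T@d*1000).round(1),"shift desired axes",(D.T@d*1000).round(1),"rotvec",R.from_matrix(M.T@D).as_rotvec().round(4))
    q=st["tool_pos"][:2]-F0; print("drawer coords",(q@xh).round(4),(q@yh).round(4))
E
python3 -c "
from h import *
print(R.from_quat(r.get_state()['eef_rot']).as_matrix().round(3))
p=W(.222-.064,.112);print(p)
rel([*p,.3]);rel([*p,.3],-1)"
```

```text
[[ 0.369 -0.    -0.93 ]
 [ 0.93  -0.001  0.369]
 [-0.001 -1.    -0.   ]]
[ 0.49203119 -0.02019795]
t 0.3 pos [0.2305 0.5807 0.2385] F [-0.2  -0.18  0.17] q [-1.16  0.69 -0.19  1.57  0.16  0.9  -0.22] op 1.0
shift cur axes [-462.1  -61.2 -464.8] shift desired axes [-639.2  -61.5  145. ] rotvec [-2.0000e-04 -1.0113e+00 -5.0000e-04]
drawer coords 0.303 0.7512
t 0.3 pos [0.2305 0.5807 0.2385] F [-0.2  -0.18  0.17] q [-1.16  0.69 -0.19  1.57  0.16  0.9  -0.22] op 1.0
shift cur axes [-462.1  -61.2 -464.8] shift desired axes [ 639.2  -61.5 -145. ] rotvec [ 6.0000e-04  2.1303e+00 -3.0000e-04]
drawer coords 0.303 0.7512
```

```bash
python3 -m inch '[[0,-30,0,0,0.11,0],[0,-30,0,0,0.11,0],[0,0,0,0,0.11,0],[0,0,0,0,0.11,0],[0,0,0,0,0.11,0],[0,0,0,0,0.11,0],[0,0,0,0,0.11,0],[0,0,0,0,0.11,0],[0,0,0,0,0.11,0],[0,0,0,0,0,0]]' 0 20; python3 -c "
from h import *
p=W(.222-.064,.112)
rel([*p,.3],-1)"
```

```text
clock: 1.13
tool_pos: [0.2303, 0.5809, 0.2986]
eef_rot: [0.704, 0.071, -0.071, -0.703]
contact_force: [-0.1, 0.1, 0.1]
opening: 0.266
t 1.13 pos [0.2303 0.5809 0.2986] F [-0.09  0.06  0.15] q [-1.31  0.63  0.08  1.5  -0.06  1.02 -1.01] op 0.27
shift cur axes [ 136.8   -1.1 -641.2] shift desired axes [ 639.4   -1.4 -145. ] rotvec [2.0000e-04 1.1377e+00 4.0000e-04]
drawer coords 0.303 0.7514
```

```bash
python3 -m inch '[[8,0,-36,0,0,0],[8,0,-36,0,0,0],[8,0,-36,0,0,0],[8,0,-36,0,0,0],[8,0,-36,0,0,0],[8,0,-36,0,0,0],[8,0,-36,0,0,0],[8,0,-36,0,0,0],[8,0,-36,0,0,0],[0,0,0,0,0.11,0],[0,0,0,0,0.11,0],[0,0,0,0,0.11,0]]'; python3 -m inch '[[0,0,0,0,0.115,0],[0,0,0,0,0.115,0],[0,0,0,0,0.115,0],[0,0,0,0,0.115,0],[0,0,0,0,0.115,0],[0,0,0,0,0.115,0],[0,0,0,0,0.115,0],[0,0,0,0,0,0],[0,0,0,0,0,0]]'; python3 -c "
from h import *
p=W(.222-.064,.112)
rel([*p,.3],-1)"
```

```text
clock: 2.13
tool_pos: [0.367, 0.2772, 0.299]
eef_rot: [-0.705, 0.046, -0.046, 0.706]
contact_force: [0.1, 0.4, 0.1]
opening: 0.007
clock: 2.88
tool_pos: [0.3663, 0.2783, 0.2987]
eef_rot: [0.633, -0.316, 0.316, -0.633]
contact_force: [-0.2, 0.2, -0.4]
opening: 0.003
t 2.88 pos [0.3663 0.2783 0.2987] F [-0.16  0.23 -0.42] q [-1.03  0.41  0.41  1.98 -0.23  0.79 -1.41] op 0.0
shift cur axes [314.2  -1.3 -78.7] shift desired axes [315.   -1.3 -75.3] rotvec [0.0001 0.0109 0.0001]
drawer coords 0.2333 0.427
```

```bash
python3 -m inch '[[0,0,0,0,0.011,0],[35,0,-8,0,0,0],[35,0,-8,0,0,0],[35,0,-8,0,0,0],[35,0,-8,0,0,0],[35,0,-8,0,0,0],[35,0,-8,0,0,0],[35,0,-8,0,0,0],[35,0,-8,0,0,0],[35,0,-8,0,0,0],[0,0,0,0,0,0],[0,0,0,0,0,0]]'; python3 -c "
from h import *
p=W(.222-.064,.112)
rel([*p,.15],-1)
st=r.get_state()
s=r.snapshot('wrist'); cv2.imwrite('pics/w1.png',s['img'][:,:,::-1])
np.savez('w1.npz',P=cloud(s,st),img=s['img'])"
```

```text
clock: 3.88
tool_pos: [0.4935, -0.0216, 0.2988]
eef_rot: [0.63, -0.322, 0.322, -0.629]
contact_force: [0.4, 1.3, -0.3]
opening: 0.0
t 3.88 pos [ 0.4935 -0.0216  0.2988] F [ 0.39  1.32 -0.31] q [-0.31  0.46  0.4   1.89 -0.24  0.84 -0.73] op 0.0
shift cur axes [ -2.1 148.8  -0.4] shift desired axes [ -2.  148.8  -0.4] rotvec [-0.     -0.0088  0.0008]
drawer coords 0.1584 0.11
```

View pics/w1.png

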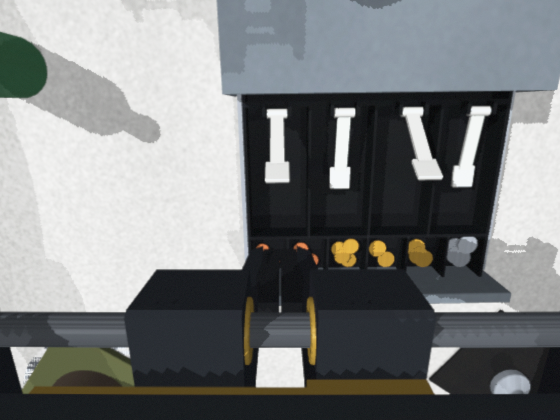

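Candidates for the standing clips (wrist px): clip1 (277,172), clip2 (340,178), clip3 (427,170), clip4 (463,177). From the top-view depth, 1 and 3 stand (pad z ≈ 0.12) and 2 and 4 lie flat (≈ 0.045). I'll check this with the wrist view.

```bash
python3 -c "
from h import *
d=np.load('w1.npz');P=d['P']
for n,(u,v) in dict(p1=(277,172),p1lo=(277,179),p1hi=(277,165),p2=(340,178),p3=(427,170),p3lo=(429,177),p3hi=(424,163),p4=(463,177),h1=(277,113),h2=(344,113),h3=(413,113),h4=(480,112),case=(300,80),paneltop=(450,297)).items():
    p=np.nanmedian(P[v-1:v+2,u-1:u+2].reshape(-1,3),0); q=p[:2]-F0; print(n,p.round(4),'drawer x,y',(q@xh).round(4),(q@yh).round(4))
cv2.imwrite('pics/w1c.png',cv2.resize(d['img'][85:215,235:520,::-1],None,fx=2.8,fy=2.8))
"
```

```text
p1 [ 0.4996 -0.0138  0.1152] drawer x,y 0.1679 0.1126
p1lo [ 0.4949 -0.0172  0.1217] drawer x,y 0.1621 0.1127
p1hi [ 0.504  -0.0106  0.1074] drawer x,y 0.1733 0.1127
p2 [ 0.5268 -0.087   0.0456] drawer x,y 0.1464 0.0376
p3 [ 0.5877 -0.132   0.1172] drawer x,y 0.169 -0.0347
p3lo [ 0.5831 -0.1355  0.1226] drawer x,y 0.1631 -0.0349
p3hi [ 0.5919 -0.1285  0.1091] drawer x,y 0.1744 -0.0345
p4 [ 0.6147 -0.2066  0.0454] drawer x,y 0.1465 -0.1108
h1 [0.5441 0.0186 0.0616] drawer x,y 0.223 0.1124
h2 [ 0.587  -0.0408  0.0615] drawer x,y 0.2224 0.0391
h3 [ 0.6314 -0.1022  0.061 ] drawer x,y 0.2218 -0.0366
h4 [ 0.6757 -0.1613  0.0611] drawer x,y 0.2224 -0.1104
case [0.583  0.0188 0.0953] drawer x,y 0.2544 0.0896
paneltop [ 0.4941 -0.2713  0.0909] drawer x,y 0.011 -0.0916
```

View pics/w1c.png

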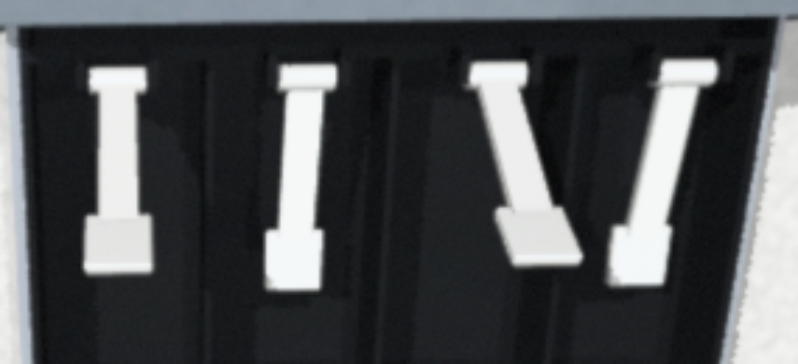

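```bash
python3 -m inch '[[-2,30,4,0,-0.009,0],[0,30,0,0,0,0],[0,30,0,0,0,0],[0,30,0,0,0,0],[0,15,0,0,0,0],[0,0,0,0,0,0],[0,0,0,0,0,0],[0,0,0,0,0,0]]'; python3 -c "
from h import *
rel([*W(.163,.112),.125],-1)"
```

```text
clock: 4.6
tool_pos: [0.4958, -0.0142, 0.1647]
eef_rot: [-0.631, 0.317, -0.318, 0.632]
contact_force: [0.2, -0.7, 0.8]
opening: 0.008
t 4.6 pos [ 0.4958 -0.0142  0.1647] F [ 0.2  -0.72  0.82] q [-0.23  0.66  0.27  2.04 -0.36  0.48 -0.63] op 0.01
shift cur axes [ 2.6 39.7 -1.6] shift desired axes [ 2.6 39.7 -1.6] rotvec [-0.0016  0.0053  0.0005]
drawer coords 0.1646 0.1146
```

```bash
python3 -m inch '[[2,12,0,0,0.005,0],[0,12,0,0,0,0],[0,12,0,0,0,0],[0,8,-1,0,0,0],[0,8,-1,0,0,0],[0,8,-1,0,0,0],[0,8,-2,0,0,0],[0,8,-2,0,0,0],[0,8,-2,0,0,0],[0,8,-1,0,0,0],[0,8,-1,0,0,0],[0,0,0,0,0,0]]'; python3 -c "
from h import *
rel([*W(.152,.112),.043],-1)"
```

```text
clock: 5.6
tool_pos: [0.4866, -0.0234, 0.0622]
eef_rot: [0.631, -0.321, 0.319, -0.63]
contact_force: [-0.7, 0.2, 0.2]
opening: 0.006
t 5.6 pos [ 0.4866 -0.0234  0.0622] F [-0.73  0.21  0.24] q [-0.12  0.84  0.12  2.11 -0.42  0.21 -0.56] op 0.01
shift cur axes [ 0.7 19.2  0.3] shift desired axes [ 0.7 19.2  0.3] rotvec [ 0.0017 -0.0021 -0.0016]
drawer coords 0.1517 0.1127
```

```bash
python3 -m inch '[[0,5,0,0,0,0],[0,5,0,0,0,0],[0,4,0,0,0,0],[0,3,0,0,0,0],[0,2,0,0,0,0],[0,1,0,0,0,0],[0,0,0,0,0,0],[0,0,0,0,0,0]]'; python3 -c "
from h import *
rel([*W(.152,.112),.043],-1)"
```

```text
clock: 6.27
tool_pos: [0.4881, -0.0231, 0.0459]
eef_rot: [-0.63, 0.319, -0.321, 0.631]
contact_force: [-4.0, 0.9, 25.4]
opening: 0.009
t 6.27 pos [ 0.4881 -0.0231  0.0459] F [-3.97  0.92 25.42] q [-0.1   0.87  0.09  2.11 -0.43  0.17 -0.56] op 0.01
shift cur axes [ 0.   2.9 -1.1] shift desired axes [ 0.   2.9 -1.1] rotvec [-0.0026 -0.0019  0.0009]
drawer coords 0.1531 0.112
```

```bash
python3 -m inch '[[0,-5,0,0,0,0],[0,-15,0,0,0,0],[0,-30,0,0,0,0],[0,-30,0,0,0,0],[0,-30,0,0,0,0],[0,-30,0,0,0,0],[25,0,2,0,0,0],[25,0,2,0,0,0],[25,0,2,0,0,0],[25,0,2,0,0,0],[25,0,2,0,0,0],[23,0,1,0,0,0]]'; python3 -m inch '[[0,0,0,0,0,0],[0,0,0,0,0,0]]'; python3 -c "
from h import *
rel([*W(.164,-.036),.125],-1)
t=r.snapshot('top'); crop(t,270,150,420,295,5,'pics/t2.png')
st=r.get_state();s=r.snapshot('wrist'); cv2.imwrite('pics/w2.png',s['img'][:,:,::-1])
np.savez('w2.npz',P=cloud(s,st))"
```

```text
clock: 7.27
tool_pos: [0.5846, -0.1371, 0.1836]
eef_rot: [-0.631, 0.32, -0.32, 0.631]
contact_force: [0.0, 0.8, -0.4]
opening: 0.006
clock: 7.43
tool_pos: [0.5837, -0.1372, 0.1833]
eef_rot: [0.63, -0.32, 0.32, -0.63]
contact_force: [-0.9, 0.8, -0.1]
opening: 0.003
t 7.43 pos [ 0.5837 -0.1372  0.1833] F [-0.95  0.81 -0.07] q [-0.01  0.74  0.3   1.72 -0.3   0.73 -0.5 ] op 0.0
shift cur axes [-0.6 58.3  1.4] shift desired axes [-0.6 58.3  1.3] rotvec [ 0.0004 -0.0035  0.0001]
drawer coords 0.1627 -0.0366
```

View pics/w2.png

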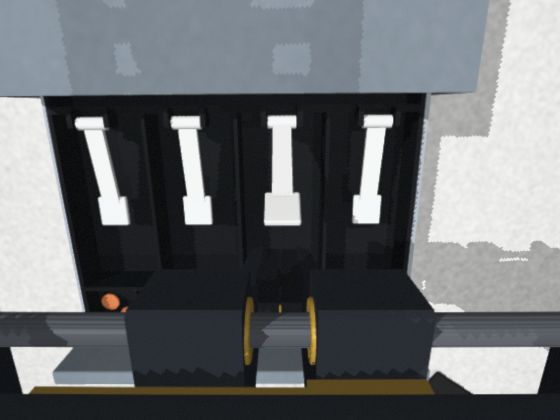

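View pics/t2.png

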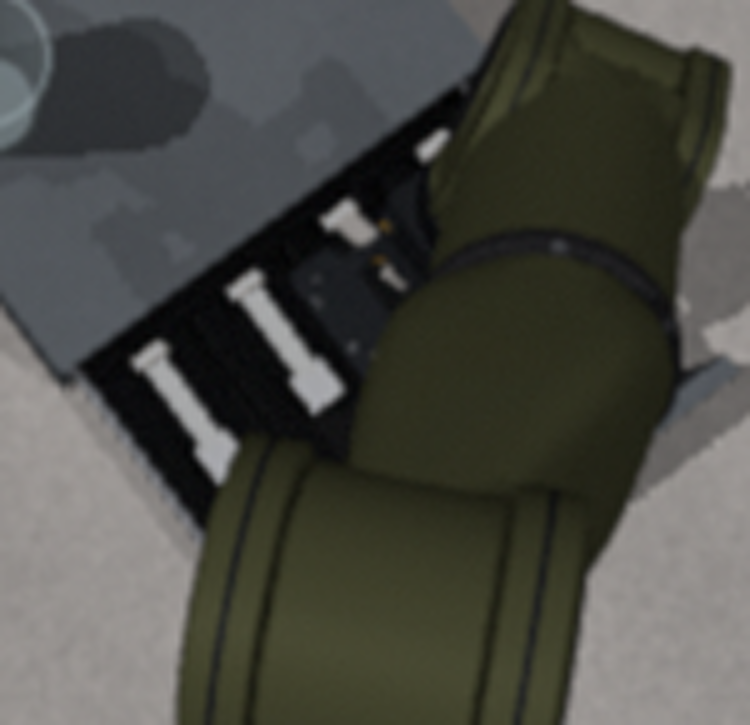

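In the wrist view clip1, at (114,212), now lies like clips 2 and 4. Clip3, at (283,210), still stands under the tool. I'll press that next.

```bash
python3 -m inch '[[0,15,1,0,0,0],[0,15,0,0,0,0],[0,15,0,0,0,0],[0,10,0,0,0,0],[0,8,-1,0,0,0],[0,8,-1,0,0,0],[0,8,-1,0,0,0],[0,8,-2,0,0,0],[0,8,-2,0,0,0],[0,8,-2,0,0,0],[0,8,-1,0,0,0],[0,8,-1,0,0,0]]';  python3 -m inch '[[0,5,0,0,0,0],[0,5,0,0,0,0],[0,4,0,0,0,0],[0,2,0,0,0,0],[0,1,0,0,0,0],[0,0,0,0,0,0],[0,0,0,0,0,0]]'; python3 -c "
from h import *
rel([*W(.152,-.036),.043],-1)"
```

```text
clock: 8.53
tool_pos: [0.5756, -0.1423, 0.0639]
eef_rot: [-0.631, 0.32, -0.32, 0.631]
contact_force: [-1.0, -0.1, 0.1]
opening: 0.003
clock: 9.12
tool_pos: [0.5759, -0.142, 0.0479]
eef_rot: [-0.631, 0.32, -0.32, 0.631]
contact_force: [0.1, 0.8, -0.9]
opening: 0.007
t 9.12 pos [ 0.5759 -0.142   0.0479] F [ 0.15  0.82 -0.87] q [ 0.06  0.93  0.19  1.8  -0.37  0.44 -0.43] op 0.01
shift cur axes [ 0.1  4.9 -1.5] shift desired axes [ 0.1  4.9 -1.5] rotvec [-0.0004 -0.0017  0.0003]
drawer coords 0.1535 -0.0359
```

```bash
python3 -m inch '[[0,2,0,0,0,0],[0,1,0,0,0,0],[0,1,0,0,0,0],[0,1,0,0,0,0],[0,0,0,0,0,0],[0,0,0,0,0,0]]'; python3 -c "
from h import *
rel([*W(.152,-.036),.043],-1)"
```

```text
clock: 9.62
tool_pos: [0.5764, -0.1422, 0.0459]
eef_rot: [-0.63, 0.319, -0.321, 0.631]
contact_force: [-5.0, 2.4, 25.2]
opening: 0.005
t 9.62 pos [ 0.5764 -0.1422  0.0459] F [-5.02  2.39 25.22] q [ 0.06  0.94  0.19  1.8  -0.37  0.44 -0.43] op 0.01
shift cur axes [-0.3  2.9 -1.8] shift desired axes [-0.3  2.9 -1.8] rotvec [-0.0022 -0.002   0.0011]
drawer coords 0.1538 -0.0363
```

```bash
python3 -m inch '[[0,-5,0,0,0,0],[0,-15,0,0,0,0],[0,-30,0,0,0,0],[0,-30,0,0,0,0],[0,-30,0,0,0,0],[-7,-15,-34,0,0,0],[-7,0,-34,0,0,0],[-7,0,-34,0,0,0],[-7,0,-34,0,0,0],[-8,0,-34,0,0,0],[0,0,-34,0,0,0],[0,0,0,0,0,0]]'; python3 -m inch '[[0,0,0,0,0,0],[0,0,0,0,0,0]]'; python3 -c "
from h import *
rel([*W(-.05,0),.055],-1)
st=r.get_state();s=r.snapshot('wrist'); cv2.imwrite('pics/w3.png',s['img'][:,:,::-1])
np.savez('w3.npz',P=cloud(s,st))"
```

```text
clock: 10.62
tool_pos: [0.3829, -0.2374, 0.1682]
eef_rot: [0.63, -0.324, 0.322, -0.628]
contact_force: [-0.0, -0.2, 0.2]
opening: 0.007
clock: 10.78
tool_pos: [0.3907, -0.2336, 0.1679]
eef_rot: [-0.63, 0.319, -0.32, 0.631]
contact_force: [0.2, 0.6, 0.0]
opening: 0.005
t 10.78 pos [ 0.3907 -0.2336  0.1679] F [0.2  0.58 0.05] q [ 0.31  0.61  0.19  2.15 -0.29  0.4  -0.2 ] op 0.0
shift cur axes [-0.000e+00  1.129e+02 -1.000e-01] shift desired axes [ 1.000e-01  1.129e+02 -0.000e+00] rotvec [-0.001  -0.0018  0.0009]
drawer coords -0.05 0.0001
```

View pics/w3.png

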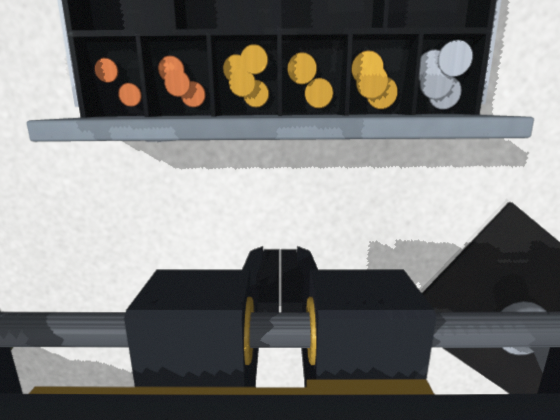

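```bash
python3 -c "
from h import *
s=r.snapshot('scene'); crop(s,180,140,300,260,5,'pics/s2.png'); P=cloud(s); q=P[...,:2]-F0; x=q@xh; y=q@yh
im=s['img'].astype(int)
for yc in(.112,.037,-.037,-.112):
    m=(abs(y-yc)<.025)&(x>.1)&(x<.235)&(im.min(-1)>100)&(P[...,2]>.03); print(yc,m.sum(),P[m][:,2].min().round(3) if m.any() else 0,P[m][:,2].max().round(3) if m.any() else 0, x[m].min().round(3))
"
```

```text
0.112 81 0.036 0.061 0.136
0.037 88 0.037 0.058 0.135
-0.037 90 0.037 0.062 0.134
-0.112 91 0.034 0.061 0.136
```

View pics/s2.png

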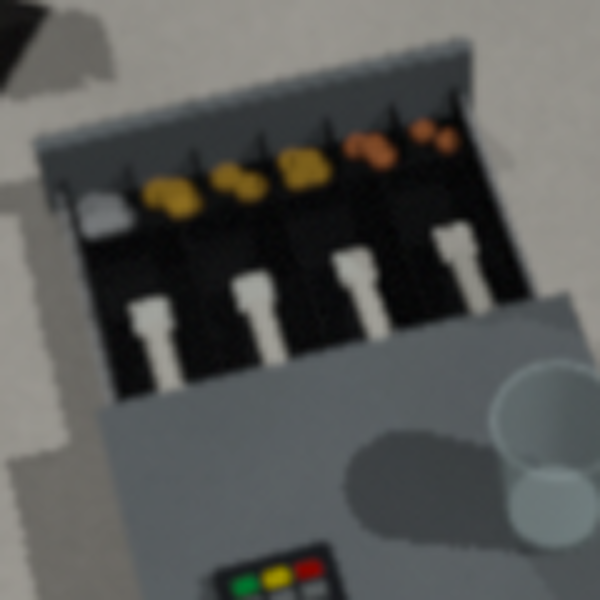

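All four clips now lie flat and in line. The scene depth gives tops at 0.058–0.062 and free ends at x≈0.135 for every one. Next I'll lower the tool in front of the panel.

```bash
python3 -m inch '[[0,15,0,0,0,0],[0,20,0,0,0,0],[0,20,0,0,0,0],[0,20,0,0,0,0],[0,20,0,0,0,0],[0,10,0,0,0,0],[0,0,0,0,0,0],[0,0,0,0,0,0]]'; python3 -c "
from h import *
rel([*W(-.01,0),.06],-1)"
```

```text
clock: 11.55
tool_pos: [0.3905, -0.2327, 0.0622]
eef_rot: [-0.631, 0.32, -0.319, 0.631]
contact_force: [0.4, -0.9, -0.1]
opening: 0.009
t 11.55 pos [ 0.3905 -0.2327  0.0622] F [ 0.42 -0.91 -0.13] q [ 0.4   0.82  0.05  2.21 -0.34  0.12 -0.16] op 0.01
shift cur axes [ 0.8  2.3 39.6] shift desired axes [ 0.8  2.2 39.6] rotvec [-0.0002  0.     -0.0009]
drawer coords -0.0496 0.0008
```

```bash
python3 -m inch '[[0,0,8,0,0,0],[0,0,8,0,0,0],[0,0,8,0,0,0],[0,0,4,0,0,0],[0,0,3,0,0,0],[0,0,3,0,0,0],[0,0,3,0,0,0],[0,0,3,0,0,0],[0,0,4,0,0,0],[0,0,4,0,0,0],[0,0,4,0,0,0],[0,0,4,0,0,0]]'; python3 -c "
from h import *
rel([*W(.21,0),.06],-1)"
```

```text
clock: 12.55
tool_pos: [0.4344, -0.2007, 0.0627]
eef_rot: [0.631, -0.321, 0.32, -0.63]
contact_force: [-2.9, -1.4, 1.8]
opening: 0.008
t 12.55 pos [ 0.4344 -0.2007  0.0627] F [-2.88 -1.36  1.78] q [ 0.28  0.83  0.1   2.14 -0.38  0.19 -0.22] op 0.01
shift cur axes [  0.    2.4 205.3] shift desired axes [  0.6   2.7 205.3] rotvec [ 0.0012 -0.0028 -0.0006]
drawer coords 0.0047 0.0006
```

```bash
python3 -m inch '[[0,0,5,0,0,0],[0,0,6,0,0,0],[0,0,7,0,0,0],[0,0,7,0,0,0],[0,0,7,0,0,0],[0,0,7,0,0,0],[0,0,7,0,0,0],[0,0,7,0,0,0],[0,0,7,0,0,0],[0,0,7,0,0,0],[0,0,7,0,0,0],[0,0,7,0,0,0]]'; python3 -c "
from h import *
rel([*W(.21,0),.06],-1)"
python3 -m inch '[[0,0,7,0,0,0],[0,0,7,0,0,0],[0,0,7,0,0,0],[0,0,7,0,0,0],[0,0,7,0,0,0],[0,0,7,0,0,0],[0,0,7,0,0,0],[0,0,6,0,0,0],[0,0,5,0,0,0],[0,0,4,0,0,0],[0,0,3,0,0,0],[0,0,0,0,0,0]]'; python3 -c "
from h import *
rel([*W(.21,0),.06],-1)
s=r.snapshot('scene'); crop(s,180,140,340,300,4,'pics/s3.png')
st=r.get_state();s=r.snapshot('wrist'); cv2.imwrite('pics/w4.png',s['img'][:,:,::-1])"
```

```text
clock: 13.55
tool_pos: [0.5005, -0.1518, 0.0625]
eef_rot: [-0.631, 0.32, -0.319, 0.631]
contact_force: [-4.9, -0.6, 3.1]
opening: 0.012
t 13.55 pos [ 0.5005 -0.1518  0.0625] F [-4.91 -0.62  3.14] q [ 0.11  0.86  0.16  2.01 -0.42  0.31 -0.32] op 0.01
shift cur axes [  0.8   2.5 123. ] shift desired axes [  0.9   2.5 123. ] rotvec [ 0.0003 -0.0014 -0.0011]
drawer coords 0.087 0.0009
clock: 14.55
tool_pos: [0.556, -0.1125, 0.0628]
eef_rot: [-0.63, 0.319, -0.32, 0.631]
contact_force: [-0.5, 0.8, -0.2]
opening: 0.008
t 14.55 pos [ 0.556  -0.1125  0.0628] F [-0.51  0.85 -0.17] q [-0.01  0.89  0.22  1.88 -0.43  0.41 -0.41] op 0.01
shift cur axes [-0.3  2.9 55.1] shift desired axes [-0.3  2.8 55.1] rotvec [-0.0018 -0.0009  0.0015]
drawer coords 0.1549 -0.0003
```

View pics/w4.png

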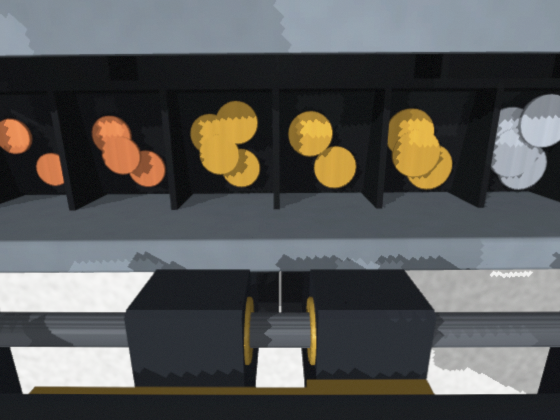

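View pics/s3.png

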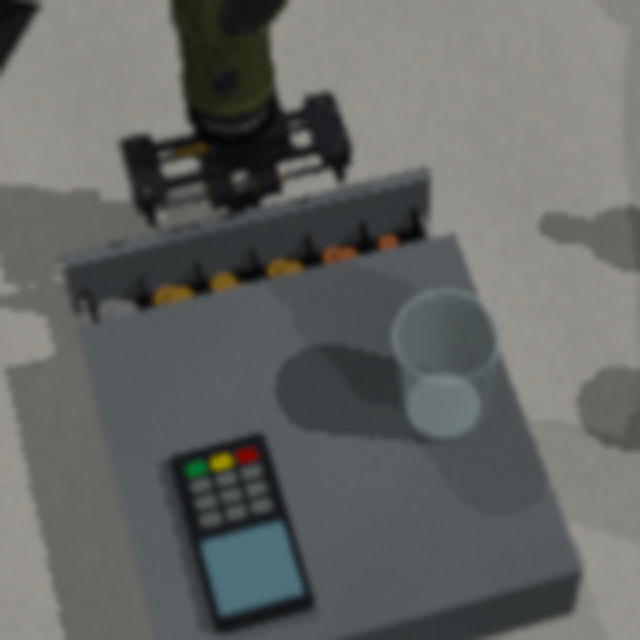

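```bash
python3 -c "
from h import *
for n in('scene','wrist'):
    st=r.get_state();s=r.snapshot(n);P=cloud(s,st);q=P[...,:2]-F0;x=q@xh;y=q@yh;z=P[...,2]
    for y0 in(-.13,-.1,.1,.13):
        m=(abs(y-y0)<.015)&(z>.085)&(z<.1)&(x>.1)&(x<.3); v=np.sort(x[m]);
        if len(v)>3:
            i=np.argmax(np.diff(v)); print(n,y0,'panel',v[0].round(4),v[i].round(4),'case from',v[i+1].round(4))
"
```

```text
scene -0.13 panel 0.1661 0.184 case from 0.2426
scene -0.1 panel 0.1669 0.1862 case from 0.2412
scene 0.1 panel 0.1683 0.1828 case from 0.243
scene 0.13 panel 0.1667 0.1814 case from 0.2439
wrist -0.1 panel 0.1652 0.18 case from 0.2436
wrist 0.1 panel 0.1644 0.179 case from 0.2429
```

```bash
python3 -m inch '[[0,0,3,0,0,0],[0,0,5,0,0,0],[0,0,6,0,0,0],[0,0,6,0,0,0],[0,0,6,0,0,0],[0,0,5,0,0,0],[0,0,5,0,0,0],[0,0,4,0,0,0],[0,0,3,0,0,0],[0,0,3,0,0,0],[0,0,2,0,0,0],[0,0,2,0,0,0]]'
python3 -m inch '[[0,0,2,0,0,0],[0,0,2,0,0,0],[0,0,2,0,0,0],[0,0,1.5,0,0,0],[0,0,1.5,0,0,0],[0,0,1,0,0,0],[0,0,1,0,0,0],[0,0,1,0,0,0]]';  python3 -c "
from h import *
rel([*W(.21,0),.06],-1)"
```

```text
clock: 15.75
tool_pos: [0.5948, -0.0833, 0.0626]
eef_rot: [0.631, -0.32, 0.32, -0.631]
contact_force: [-1.6, -2.9, 0.5]
opening: 0.001
clock: 16.42
tool_pos: [0.6044, -0.0762, 0.0626]
eef_rot: [-0.631, 0.32, -0.32, 0.631]
contact_force: [-1.8, -3.0, -1.4]
opening: 0.005
t 16.42 pos [ 0.6044 -0.0762  0.0626] F [-1.82 -3.03 -1.42] q [-0.09  0.93  0.26  1.75 -0.43  0.52 -0.49] op 0.0
shift cur axes [ 0.4  2.6 -5.4] shift desired axes [ 0.3  2.6 -5.4] rotvec [ 0.0002 -0.0016 -0.0004]
drawer coords 0.2154 0.0003
```

```bash
python3 -m inch '[[0,0,1,0,0,0],[0,0,1,0,0,0],[0,0,1,0,0,0],[0,0,1,0,0,0],[0,0,0,0,0,0]]'
python3 -m inch '[[0,0,1,0,0,0],[0,0,1,0,0,0],[0,0,1,0,0,0],[0,0,0,0,0,0],[0,0,0,0,0,0]]';  python3 -c "
from h import *
rel([*W(.21,0),.06],-1)"
```

```text
clock: 16.83
tool_pos: [0.6077, -0.0738, 0.0626]
eef_rot: [-0.631, 0.32, -0.32, 0.631]
contact_force: [-2.7, -2.6, -1.4]
opening: 0.004
clock: 17.25
tool_pos: [0.6076, -0.0738, 0.0626]
eef_rot: [0.632, -0.322, 0.319, -0.629]
contact_force: [-6.9, -4.6, 2.0]
opening: 0.007
t 17.25 pos [ 0.6076 -0.0738  0.0626] F [-6.94 -4.56  1.98] q [-0.1   0.94  0.27  1.73 -0.43  0.53 -0.5 ] op 0.01
shift cur axes [ 0.4  2.7 -9.4] shift desired axes [ 0.4  2.6 -9.4] rotvec [ 0.0044 -0.0029 -0.0018]
drawer coords 0.2194 0.0004
```

```bash
python3 -m inch '[[0,0,1,0,0,0],[0,0,1,0,0,0],[0,0,0,0,0,0],[0,0,0,0,0,0],[0,0,0,0,0,0]]';  python3 -c "
from h import *
rel([*W(.21,0),.06],-1)
s=r.snapshot('scene'); crop(s,180,170,320,280,5,'pics/s4.png')
for n in('scene','wrist'):
    st=r.get_state();s=r.snapshot(n);P=cloud(s,st);q=P[...,:2]-F0;x=q@xh;y=q@yh;z=P[...,2]
    for y0 in(-.13,-.1,.1,.13):
        m=(abs(y-y0)<.015)&(z>.08)&(z<.1)&(x>.1)&(x<.3); v=np.sort(x[m]);
        if len(v)>3:
            i=np.argmax(np.diff(v)); print(n,y0,'panel',v[0].round(4),v[i].round(4),'case from',v[i+1].round(4))
"
```

```text
clock: 17.67
tool_pos: [0.6076, -0.0737, 0.0626]
eef_rot: [0.632, -0.323, 0.319, -0.628]
contact_force: [-9.0, -6.6, 5.1]
opening: 0.002
t 17.67 pos [ 0.6076 -0.0737  0.0626] F [-9.03 -6.57  5.12] q [-0.11  0.94  0.27  1.73 -0.43  0.54 -0.5 ] op 0.0
shift cur axes [ 0.5  2.7 -9.4] shift desired axes [ 0.4  2.6 -9.4] rotvec [ 0.0073 -0.0038 -0.0027]
drawer coords 0.2194 0.0004
scene -0.13 panel 0.2301 0.2513 case from 0.2531
scene -0.1 panel 0.2312 0.2434 case from 0.2466
scene 0.1 panel 0.2298 0.264 case from 0.2664
scene 0.13 panel 0.2283 0.2283 case from 0.232
wrist -0.1 panel 0.2299 0.2421 case from 0.2433
wrist 0.1 panel 0.229 0.2412 case from 0.2421
```

View pics/s4.png

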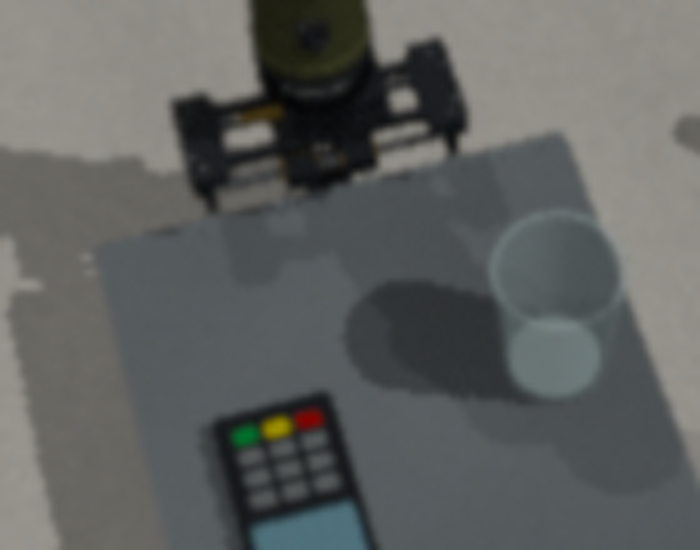

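```bash
python3 -m inch '[[0,0,-3,0,0,0],[0,0,-8,0,0,0],[0,0,-15,0,0,0],[0,0,-20,0,0,0],[0,0,-20,0,0,0],[0,0,-20,0,0,0],[0,-20,0,0,0,0],[0,-30,0,0,0,0],[0,-30,0,0,0,0],[0,-30,0,0,0,0],[0,0,0,0,0,0],[0,0,0,0,0,0]]';  python3 -c "
from h import *
rel([*W(.21,0),.06],-1)
s=r.snapshot('scene'); crop(s,180,140,340,280,5,'pics/s5.png'); t=r.snapshot('top');cv2.imwrite('pics/t5.png',t['img'][:,:,::-1])
for n in('scene','wrist'):
    st=r.get_state();s=r.snapshot(n);P=cloud(s,st);q=P[...,:2]-F0;x=q@xh;y=q@yh;z=P[...,2]
    for y0 in(-.13,-.1,0,.1,.13):
        m=(abs(y-y0)<.015)&(z>.083)&(z<.1)&(x>.1)&(x<.3); v=np.sort(x[m]);
        print(n,y0,v[:1].round(4),np.diff(v).max().round(4))
"
```

```text
clock: 18.82
tool_pos: [0.5445, -0.1211, 0.1745]
eef_rot: [-0.63, 0.318, -0.321, 0.632]
contact_force: [0.8, -0.2, -0.7]
opening: 0.006
t 18.82 pos [ 0.5445 -0.1211  0.1745] F [ 0.81 -0.22 -0.66] q [-0.05  0.71  0.32  1.86 -0.36  0.63 -0.44] op 0.01
shift cur axes [ -0.8 114.9  68.9] shift desired axes [ -0.4 114.5  69.5] rotvec [-0.0051 -0.0003  0.0031]
drawer coords 0.1405 -0.0004
scene -0.13 [0.2311] 0.0019
scene -0.1 [0.2322] 0.0033
scene 0 [0.2299] 0.0028
scene 0.1 [0.2314] 0.0025
scene 0.13 [0.2311] 0.002
wrist -0.13 [0.2297] 0.0004
wrist -0.1 [0.2294] 0.0003
wrist 0 [0.2294] 0.0004
wrist 0.1 [0.2284] 0.0004
wrist 0.13 [0.2284] 0.0003
```

View pics/s5.png

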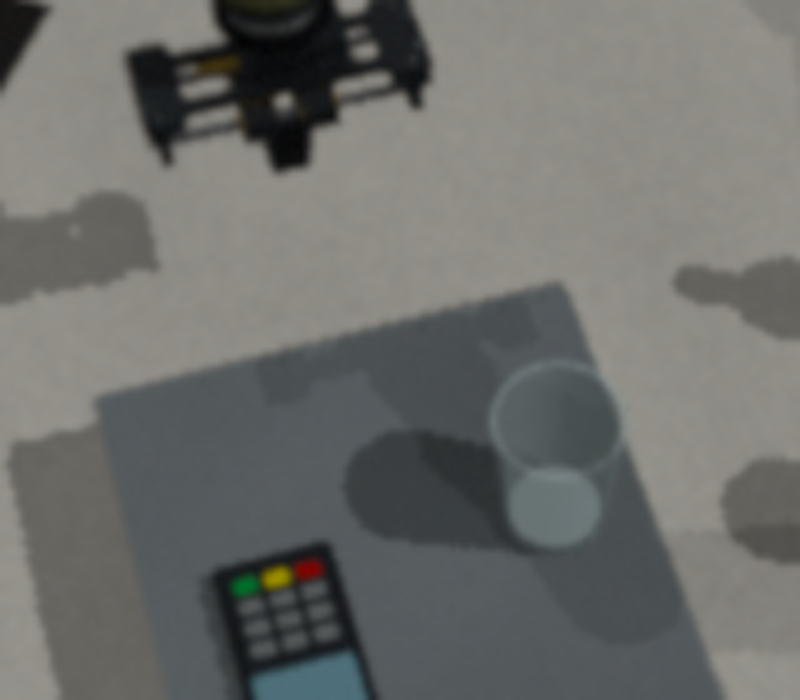

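View pics/t5.png

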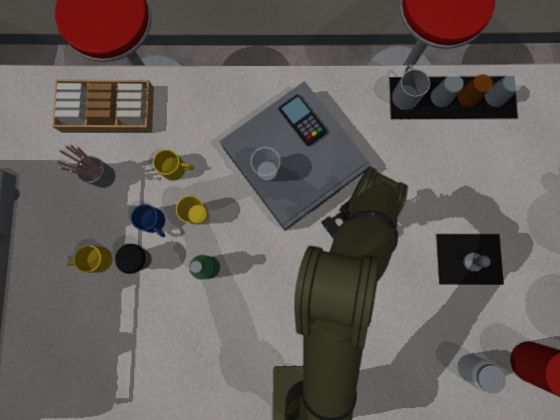

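The drawer is shut: there's no gap at the case edge in either view, and the wrist depth runs on unbroken from panel to case. The jar at (265,163), the bottle, cup, mugs and tamper are at the same pixels as at the start, and the robot is touching nothing.

```bash
python3 -c "
from plant import r
print(r.finish_job())"
```

```text
the job is handed in; nothing more can be done
None
```

The job is done and handed in: both standing note clips are pressed flat and the drawer is fully shut.

- **Clips:** The two standing clips were clip1 (leftmost) and clip3 (third from left). I pressed each from above with the closed fingertips until the pad stopped at 46 mm above the counter with about 25 N. Before closing the drawer, the scene camera showed all four clips lying level and in line.
- **Drawer:** I pushed it at about 85 mm/s at most, slowing to about 12 mm/s for the last few millimetres. It stopped, and the tool moved no further as the push rose to about 11 N. After I backed off, both cameras with a view of the front showed no gap between the panel and the case.
- **Other checks:** The tip jar and everything else on the counter look unmoved in the top view. I ended clear of everything, at about 19 s of the 61 s allowed.

Two things differed from the description. The till is turned about 36°, not 45°, so I worked from the measured angle. The drawer also had only about 0.23 m left to travel, not the full 0.26 m. The last checks all agreed, but the clips couldn't be seen again once the drawer was shut.

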